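# Tap the clamping wedge home in an assembly jig

## Task

Clamp the open enclosure in the assembly jig: start the thin end of the red wedge a few centimetres into the slot between the enclosure and the slanted cheek by hand, straight side towards the enclosure, then tap it home with the mallet only, without hard blows, until it locks tight and holds the enclosure firmly against the fence. Then lay the mallet down flat on the bench top, clear of the jig, and leave the other things where they are.

Things in the scene. Friction and masses are not known exactly. Their poses are not given: they have to be found in the camera images.
- jig: Fixed assembly jig: aluminium plate 165 (x) by 270 (y) by 8 mm with grey blocks 25 to 30 mm high on it. Origin: centre of its underside, on the bench; x points away from the robot, y to its left, turned by up to 0.2 rad. In this frame (mm): the fence's inner face is at x = -59 (y -5 to 120), the end stop's at y = 112 (x -59 to -2), the cheek is the far block (y -6 to 120).
- slot_mouth (a point): Middle of the slot's mouth, on the plate's top (8 mm above the bench); axes as the jig's. The slot runs along +y between enclosure and cheek; seated enclosure to cheek it is 29.8 mm wide here, narrowing by 0.12 mm per mm, and open at its far end. Its enclosure side lies 14.9 mm towards -x when seated. Before the mouth (-y) the bare plate goes on for 130 mm; the wedge can lie on it.
- wedge_home (a point): Point fixed on the jig where point wedge_nose lies when the wedge is tight: 115 mm beyond slot_mouth along y, 7 mm towards -x, 25 mm above the bench. Axes as the jig's. Well started by hand, the nose is still 50 to 80 mm short of it. Contacts are stiff: tight means the nose within 3 mm of this point and no further advance under taps of 10 to 15 N; the wedge then stays by its friction.
- enclosure_home (a point): Point fixed on the jig where point enclosure_center lies when the enclosure is against fence and end stop. Axes as the jig's.
- enclosure_center (a point): Centre (half-way up) of the loose light grey enclosure with a green board inside, open on top: 75 (x) by 110 (y) by 32 mm, 0.35 kg, axes as the jig's. It starts in the jig at the end stop (within 1 mm) but 1 to 4 mm off the fence, which narrows the slot by as much. Going in, the wedge pushes it to the fence.
- wedge_mid (a point): Red plastic wedge, 170 mm long, 34 mm high, 0.2 kg, lying flat; 16 mm wide at the nose, 36.4 mm at the butt. x points from butt to nose; its +y side is straight along x, its -y side slants. In the slot its x is along the jig's +y. This point: middle of the wedge, half-way up, 28 mm wide here, 100 mm behind the nose and 70 mm before the butt; a good place to grasp.
- wedge_nose (a point): Middle of the wedge's nose (thin end face), half-way up, 8 mm from the straight side. Axes as wedge_mid.
- wedge_butt (a point): Middle of the wedge's butt (thick end face, 36 by 34 mm), half-way up: where the mallet strikes. Axes as wedge_mid.
- mallet_grip (a point): Soft-faced mallet, 200 mm long, 0.28 kg, lying level on the bench, its underside 20 mm below this point. x points along the handle to the head. This point is on the axis of the wooden handle (24 mm wide, 28 mm high), 60 mm behind the head's axis, near the balance point; a good place to grasp.
- mallet_head (a point): Centre of the mallet's head, a cylinder 40 mm in diameter and 90 mm long lying along the mallet's y: the two yellow striking faces are 45 mm to either side of this point. Axes as mallet_grip.
- cover: Bystander: the enclosure's light grey cover plate, 78 x 113 x 7 mm, lying on the bench beyond the jig. Origin: centre of its underside. Not to be moved.
- parts_bin: Bystander: yellow open bin of screws and spacers, 115 x 95 x 50 mm high, to the left of the jig. Origin: centre of its underside. Not to be moved.
- screwdriver: Bystander: screwdriver with a blue handle, 190 mm long, 26 mm thick, lying beyond the jig. Origin: on the bench under its middle; x points to the tip. Not to be moved.
There are look-alikes about, which are no part of the job. Leave any pink look-alike of the part that bears enclosure_center alone. There is more than one size of the part that bears wedge_mid; the job needs the larger.

How it is judged:
On the way, in this order (a step that is already met when the one before it is completed fails the run):
1. the wedge lies flat on the jig plate, let go, its nose started 15 to 85 mm into the slot, not yet tight (y of wedge_nose in the frame of jig between 0.01 and 0.08 m and x of wedge_nose in the frame of jig between 0.01 and 0.04 m and height (world z) of wedge_nose below 0.03 m and angle between the x axis of wedge_nose and the y axis of jig, either way round below 0.15 rad and contact force between the fingers and wedge below 0.3 N), for 0.1 s.
2. the mallet presses the wedge tight: the wedge is in to within 4 mm of its tight place and squeezes the enclosure with more than 15 N (y of wedge_nose in the frame of jig above 0.106 m and contact force between wedge and enclosure above 15 N and contact force between mallet and wedge above 1 N), for 0.02 s.
At the end, for the whole second after the job is handed in: Wedge nose from 4 mm short to 6 mm past its tight place, flat, squeezing the enclosure with over 8 N; enclosure square, within 1 mm of the fence and 4 mm of the end stop; mallet flat on the bench top, touching neither jig nor wedge; all at rest (y of wedge_nose in the frame of wedge_home between -0.004 and 0.006 m and x of wedge_nose in the frame of wedge_home between -0.003 and 0.003 m and height (world z) of wedge_nose below 0.03 m and angle between wedge_nose's own z axis and vertical below 0.05 rad and x of enclosure_center in the frame of jig below -0.0205 m and y of enclosure_center in the frame of jig above 0.053 m and angle between the x axis of enclosure_center and the x axis of jig, either way round below 0.02 rad and height (world z) of enclosure_center below 0.027 m and height (world z) of each of mallet_head, mallet_grip below 0.0255 m and angle between mallet_head's own z axis and vertical below 0.1 rad and contact force between mallet and jig below 0.1 N and contact force between mallet and wedge below 0.1 N and linear speed of mallet below 0.02 m/s and linear speed of each of wedge, enclosure below 0.01 m/s and contact force between wedge and enclosure above 8 N).
It fails at once if the fingers push or pull the wedge when it is already within 25 mm of its tight place (that part is for the mallet) (y of wedge_nose in the frame of jig above 0.085 m and contact force between the fingers and wedge above 2 N).
It fails at once if the mallet strikes or presses the wedge with more than 200 N (a hard blow) (contact force between mallet and wedge above 200 N).
It fails at once if a bystander (cover, parts bin, screwdriver) is moved more than 30 mm (distance of any of cover, parts_bin, screwdriver from where it was at the start of the episode above 0.03 m).
It also fails if it takes over 72 s, if anything falls off the work surface, if the arm or the gripper's body presses on something with over 40 N, if the wrist force passes 120 N, or if a joint passes its speed limit or range.

## Robot

A 6-joint arm with a two-finger parallel gripper is mounted at the origin on the work surface. World frame = base frame: x ahead of the robot, y to its left, z up, the work surface at z = 0. Lengths are in m, angles in rad, forces in N, time in s.
With the tool pointing down it reaches from about 0.375 to 0.9 m from the base axis. Payload 3.1 kg.
Tool frame: the origin (TCP) lies midway between the tips of the shut fingers; the grasp point (between the pads) lies 19 mm behind it (manip.grasp_offset is the distance from the TCP to the grasp point, in m); z points along the fingers, y is the line along which they close (so a half turn about z gives the same grasp; the last joint's range is limited). The gripper opens to 85 mm and grips with 20 to 120 N. Pads are 22 mm wide; open, the fingers measure 114 mm over their backs; the gripper's body (76 mm by 85 mm) begins 54 mm behind the grasp point. The pads swing forward as they close: fully open they stand 13 mm farther back than shut.
Start: joints at [-1.387, 0.527, 1.433, -0, 1.181, -0.178], TCP at [0.222, -0.584, 0.231] pointing down, gripper open.
Joint ranges: [-3.08, 3.08], [-0.75, 2.2], [0.22, 2.44], [-1.43, 4.57], [0, 2.65], [-2.85, 2.85]. Speed limits (rad/s): [2.79, 2.79, 3.14, 3.14, 3.14, 3.14].

## Interface

Orientations are given as a unit quaternion [x, y, z, w].
In Python, from station import sensors, cams, order, manip gives the robot as it stands.
- The arm moves only by the tool move_arm, never from a script. Its argument "targets" is a list of rows, each an object of numbers: "dx", "dy", "dz": the shift along the world's x, y, z normalised to -1 to 1, where 1 is 25 mm; "rx", "ry", "rz": the turn, a rotation vector about the world's x, y, z normalised to -1 to 1, where 1 is 30 degrees. A call has exactly 10 rows; each row shifts and turns the commanded pose from where the row before left it; what a row does not reach is not made up. A row lasts 1/8 s, in which the tool goes at most 62.5 mm and 10.7 degrees, less where a joint would pass 70% of its speed; a pose out of reach is approached as far as the arm can. A call with a number of a shift or a turn outside -1 to 1 is refused whole. A call with a gripper value outside its range is refused whole. "claw" is the opening in per cent of the stroke, from 0 (shut) to 100 (fully open), set as the call begins (left out, the last holds). The fingers move at their own pace and stop on an object; "newtons" is the grip in N (left out, the last holds). Time passes only in rows, so rows that do not move let the fingers close, or fill a call up. It gives the time, the measured TCP pose, the force, the opening and the grip force at its end, in the units of the state.
- sensors.sense(): the state, without advancing time (a new reading comes with each control period).
- cams.snapshot(name): name is "scene" or "top" or "wrist"; returns the picture (384x512x3 uint8, red, green, blue); there is no depth.
- cams.camera_model(name): a dict with "fx", "fy", "cx", "cy" (pixels), "extrinsics" (4x4, takes a point from world to camera coordinates). Camera axes: x right, y down, z forward; pixel columns grow to the right and rows downward; lengths in m; the calibration is good to about 2 mm. A picture is of the moment at which its call begins: read the wrist's pose just before it. camera_model takes no time and is no camera call; for the wrist camera it gives the pose at the moment of the call.
- order.sign_off(): hands the job in; it is judged then, once.
The state is a dict: "t": time; "q": joint angles; "qd": joint speeds; "tau": joint torques, N m; "tcp_pos": TCP position; "tool_rot": TCP orientation; "force": force on the tool from outside, world axes, zero at the start; "ft_torque": the same for the moment, N m; "finger_gap": opening from 0.0 (shut) to 1.0 (fully open); "gripper_force": force on a finger pad.
Only numpy, scipy, OpenCV 4.12 (cv2) and the standard library are available. Lean on these libraries where they do the work, as an engineer would, in place of code of your own. Each camera call takes 0.05 s, during which the arm holds its last target. There are 200 camera calls.

## Working session

There is one attempt and no reset: what is moved stays moved. The work goes in short steps, Python scripts to look and compute and a tool call to move; the robot and the scene stay as the last step left them, time stands still between calls to the robot, and variables do not carry over. Pictures are saved under pics/ and viewed, at most 10 in all, crops included, and the job is handed in when it is done.

Besides the shell and the picture viewer there is one more tool, called after "Call:" as name(argument=value, ...) on one line, values as JSON. move_arm: Moves the arm, as the interface text tells. Scaled input: -1 to 1 covers 25 mm each way for a shift and 30 degrees each way for a turn. Its arguments: {"type":"object","properties":{"targets":{"type":"array"},"claw":{"type":"number"},"newtons":{"type":"number"}},"required":["targets"]}

```bash
mkdir -p pics; ls; python3 - <<'E'
from station import sensors,cams,order,manip
import cv2,numpy as np
s=sensors.sense();print(s['t'],s['tcp_pos'],s['tool_rot'],s['force'],manip.grasp_offset)
for n in ('top','scene'):
    im=cams.snapshot(n);cv2.imwrite(f'pics/{n}0.png',im[:,:,::-1]);m=cams.camera_model(n);print(n,m['fx'],m['cx'],m['cy'],np.round(np.array(m['extrinsics']),3).tolist())
a=cv2.imread('pics/top0.png');cv2.imwrite('pics/top0b.png',cv2.resize(a,(800,600)))
E
```

```text
pics
0.0 [ 0.2216959  -0.58360815  0.23035092] [ 9.83596963e-01  1.80377129e-01  2.09448047e-06 -1.05199232e-03] [-0.43380764  0.15807094  0.35394486] 0.0187
top 427.7952797998109 253.2451330758769 194.93646482831622 [[0.025, -1.0, -0.011, 0.028], [-0.995, -0.024, -0.1, 0.573], [0.1, 0.013, -0.995, 1.188], [0.0, 0.0, 0.0, 1.0]]
scene 480.32955229526294 260.41978766248764 191.24782895039286 [[0.695, 0.719, 0.015, -0.402], [0.448, -0.417, -0.791, -0.199], [-0.562, 0.556, -0.612, 1.81], [0.0, 0.0, 0.0, 1.0]]
```

View pics/top0b.png

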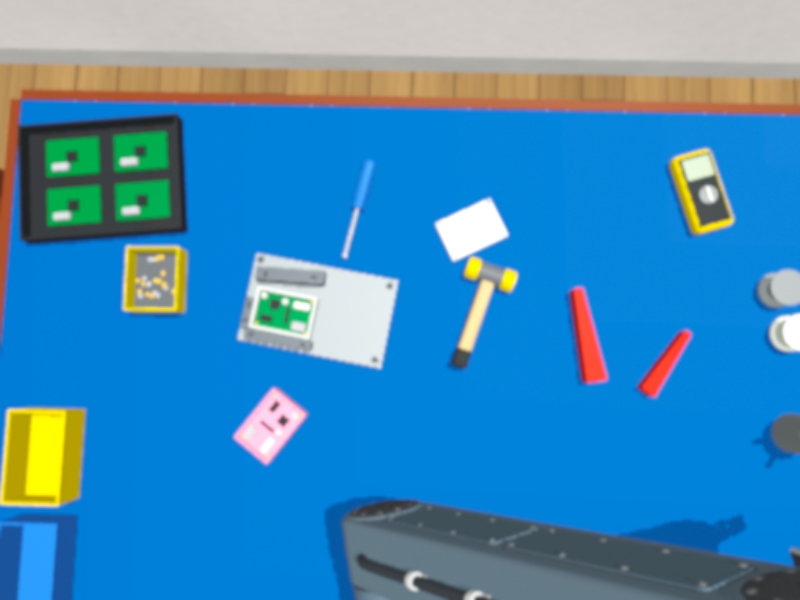

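View pics/scene0.png

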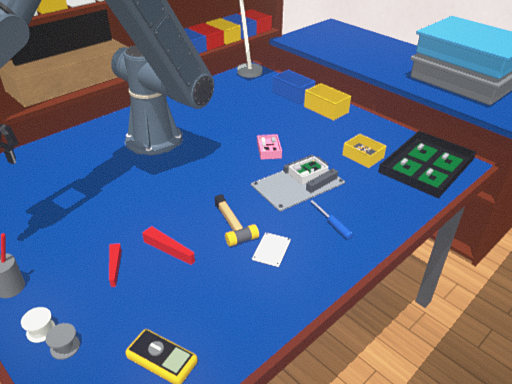

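Red candidates: the large wedge at top (588,335) and the short one at (667,362). I choose the larger, with its nose at (577,290) and butt at (597,380). The mallet head is at (490,274), the jig around (318,310), and the pink decoy at (270,425), which I leave alone.

```bash
cat > h.py <<'E'
import numpy as np,cv2
from station import sensors,cams,order,manip
from scipy.spatial.transform import Rotation as Rn
def ray(m,u,v,z):
    E=np.array(m['extrinsics']);R=E[:3,:3];C=-R.T@E[:3,3]
    d=R.T@np.array([(u-m['cx'])/m['fx'],(v-m['cy'])/m['fy'],1.]);return C+d*(z-C[2])/d[2]
def proj(m,p):
    E=np.array(m['extrinsics']);c=E[:3,:3]@p+E[:3,3];return np.array([m['fx']*c[0]/c[2]+m['cx'],m['fy']*c[1]/c[2]+m['cy']])
def blobs(mask,amin=30):
    cs,_=cv2.findContours(mask.astype(np.uint8),cv2.RETR_EXTERNAL,cv2.CHAIN_APPROX_NONE)
    return sorted([c for c in cs if cv2.contourArea(c)>amin],key=cv2.contourArea,reverse=True)
def hsv(im): return cv2.cvtColor(im,cv2.COLOR_RGB2HSV).astype(int)
E
python3 - <<'E'
from h import *
n='top';m=cams.camera_model(n);im=cv2.imread('pics/top0.png')[:,:,::-1].copy();H=hsv(im);h,s,v=H[...,0],H[...,1],H[...,2]
E=np.array(m['extrinsics']);print('C',-E[:3,:3].T@E[:3,3])
red=((h<8)|(h>172))&(s>150)&(v>90);red[:70]=0
for c in blobs(red)[:3]:
    q=cv2.approxPolyDP(c,3,True)[:,0];print('red',cv2.contourArea(c),q.tolist(),[np.round(ray(m,*p,.034)[:2],3).tolist() for p in q])
notb=~((h>95)&(h<118)&(s>120));notb[:75]=0
for c in blobs(notb)[:14]:
    (x,y),wh,a=cv2.minAreaRect(c)
    if cv2.contourArea(c)>3000 or 1: print('obj',round(cv2.contourArea(c)),round(x),round(y),np.round(wh),round(a,1),np.round(ray(m,x,y,.008)[:2],3), [np.round(ray(m,*p,.008)[:2],3).tolist() for p in cv2.boxPoints(((x,y),wh,a))] if 140<x<280 and 150<y<240 else '')
yel=(h>18)&(h<33)&(s>150)&(v>120)
for c in blobs(yel,15):
    (x,y),wh,a=cv2.minAreaRect(c);print('yel',cv2.contourArea(c),x,y,np.round(wh),np.round(ray(m,x,y,.02)[:2],3))
tan=(h>10)&(h<25)&(s>50)&(s<=150)&(v>120);tan[:150]=0
for c in blobs(tan): (x,y),wh,a=cv2.minAreaRect(c);print('tan',x,y,wh,a,np.round(ray(m,x,y,.03)[:2],3))
cr=np.hstack([cv2.resize(im[170:260,345:435],(400,400),interpolation=cv2.INTER_CUBIC),cv2.resize(im[155:245,260:350],(400,400),interpolation=cv2.INTER_CUBIC)])
cv2.imwrite('pics/crop1.png',cr[:,:,::-1])
E
```

```text
C [0.45092715 0.02597242 1.23954893]
red 558.0 [[369, 185], [366, 192], [373, 242], [386, 242]] [[0.608, -0.285], [0.588, -0.276], [0.448, -0.296], [0.449, -0.332]]
red 327.5 [[439, 213], [412, 243], [412, 250], [419, 251]] [[0.534, -0.481], [0.448, -0.404], [0.429, -0.404], [0.426, -0.423]]
obj 12510 366 352 [ 62. 291.] 90.0 [ 0.143 -0.281] 
obj 8344 58 146 [142. 117.] 90.0 [0.705 0.619] 
obj 5384 203 198 [95. 59.] 11.3 [0.562 0.187] [[0.501, 0.336], [0.671, 0.311], [0.623, 0.038], [0.455, 0.067]]
obj 3179 27 292 [53. 65.] 2.4 [0.281 0.679] 
obj 2121 307 180 [105.  49.] 82.1 [ 0.623 -0.113] 
obj 1730 99 178 [42. 44.] 1.8 [0.612 0.494] 
obj 1524 448 122 [54. 30.] 71.6 [ 0.803 -0.524] 
obj 1262 173 272 [30. 44.] 38.7 [0.349 0.266] 
obj 840 373 215 [64. 18.] 75.0 [ 0.526 -0.303] 
obj 542 425 231 [14. 50.] 31.0 [ 0.484 -0.452] 
obj 531 498 184 [24. 26.] 90.0 [ 0.623 -0.662] 
obj 399 502 212 [25. 19.] 90.0 [ 0.541 -0.67 ] 
obj 334 502 277 [24. 17.] 90.0 [ 0.359 -0.667] 
obj 98 224 149 [ 4. 33.] 14.9 [0.708 0.131] 
yel 2741.5 26.786800384521484 291.9847717285156 [48. 62.] [0.283 0.673]
yel 1396.5 99.0 178.5 [39. 38.] [0.61  0.489]
yel 316.0 447.6719055175781 122.58145141601562 [51. 25.] [ 0.798 -0.516]
yel 71.5 302.3500061035156 171.4499969482422 [ 7. 12.] [ 0.645 -0.097]
yel 66.0 324.6781005859375 179.19178771972656 [ 7. 12.] [ 0.624 -0.162]
tan 304.1900329589844 201.56787109375 (8.542943954467773, 47.759765625) 19.653823852539062 [ 0.557 -0.103]
tan 102.10001373291016 180.3000030517578 (10.28591251373291, 4.919349193572998) 26.56505012512207 [0.604 0.476]
```

View pics/crop1.png

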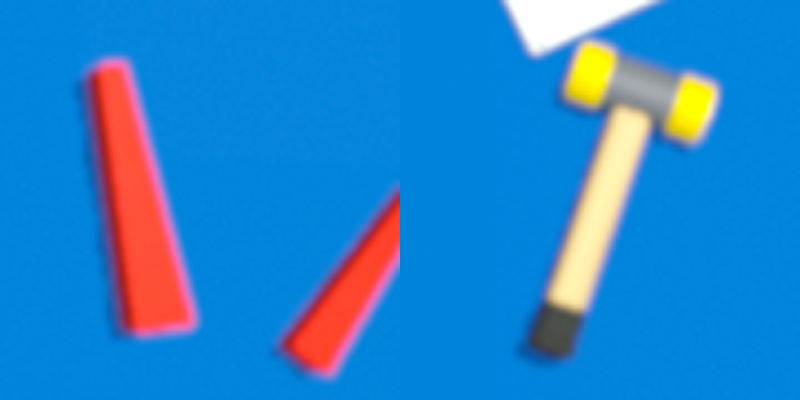

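The crop (400 px per 90 px) confirms the large wedge on the left: nose up at crop (108,65), butt down at (158,330), straight side to the left. On the right, the mallet's head is at (640,92) and its handle points down-left. I'll work out the coarse poses and go there.

```bash
python3 - <<'E'
from h import *
m=cams.camera_model('top')
f=lambda x,y,z,ox=345,oy=170:ray(m,ox+x/4.444,oy+y/4.444,z)
a=f(88,78,0);b=f(120,334,0);c=f(128,65,.034);d=f(197,322,.034)
for p,q in((b,a),(d,c)): print(p,q,np.linalg.norm(q-p),np.degrees(np.arctan2(*(q-p)[1::-1])))
E
```

```text
[ 0.43882806 -0.30194343  0.        ] [ 0.60482287 -0.28143689  0.        ] 0.167256669563739 7.042483403495984
[ 0.44788738 -0.3411797   0.034     ] [ 0.60955588 -0.29841078  0.034     ] 0.16723003503556466 14.817973459236516
```

Call:
move_arm(targets=[{"dx": 1,"dy": 1,"rz": -0.35},{"dx": 1,"dy": 1,"rz": -0.35},{"dx": 1,"dy": 1,"rz": -0.3},{"dx": 1,"dy": 1},{"dx": 1,"dy": 1},{"dx": 1,"dy": 1},{"dx": 1,"dy": 1},{"dx": 1,"dy": 1},{"dx": 1,"dy": 1},{"dx": 1,"dy": 1}], claw=70, newtons=50)

```text
schema error: expected keys dx, dy, dz, rx, ry, rz
```

Call:
move_arm(targets=[{"dx": 1,"dy": 1,"dz": 0,"rx": 0,"ry": 0,"rz": -0.33},{"dx": 1,"dy": 1,"dz": 0,"rx": 0,"ry": 0,"rz": 0},{"dx": 1,"dy": 1,"dz": 0,"rx": 0,"ry": 0,"rz": 0},{"dx": 1,"dy": 1,"dz": 0,"rx": 0,"ry": 0,"rz": 0},{"dx": 1,"dy": 1,"dz": 0,"rx": 0,"ry": 0,"rz": 0},{"dx": 1,"dy": 1,"dz": 0,"rx": 0,"ry": 0,"rz": 0},{"dx": 1,"dy": 1,"dz": 0,"rx": 0,"ry": 0,"rz": 0},{"dx": 1,"dy": 1,"dz": 0,"rx": 0,"ry": 0,"rz": 0},{"dx": 1,"dy": 1,"dz": 0,"rx": 0,"ry": 0,"rz": 0},{"dx": 1,"dy": 1,"dz": 0,"rx": 0,"ry": 0,"rz": 0}], claw=70, newtons=50)

```text
t: 1.35
tcp_pos: [0.4724, -0.3332, 0.2309]
tool_rot: [0.995, 0.095, -0.0, -0.0]
force: [0.0, -0.5, 0.3]
finger_gap: 0.701
gripper_force: 0.0
```

```bash
python3 - <<'E'
from h import *
m=cams.camera_model('wrist');im=cams.snapshot('wrist');cv2.imwrite('pics/w1.png',im[:,:,::-1]);s=sensors.sense()
E=np.array(m['extrinsics']);print(s['tcp_pos'],-E[:3,:3].T@E[:3,3],E[2,:3])
H=hsv(im);h,ss,v=H[...,0],H[...,1],H[...,2]
red=((h<8)|(h>172))&(ss>150)&(v>90)
for c in blobs(red)[:3]:
    q=cv2.approxPolyDP(c,4,True)[:,0];print(q.tolist(),[np.round(ray(m,*p,.034)[:2],4).tolist() for p in q])
E
```

```text
[ 0.47493125 -0.32981473  0.23091841] [ 0.54367476 -0.32040577  0.37363127] [-0.28285527 -0.05270693 -0.95771336]
[[230, 27], [225, 181], [252, 182], [243, 31]] [[0.6098, -0.2818], [0.4442, -0.3032], [0.4491, -0.3355], [0.6086, -0.2958]]
[[391, 131], [376, 132], [302, 192], [305, 203], [316, 214], [394, 137]] [[0.5388, -0.4809], [0.5345, -0.4644], [0.4481, -0.3978], [0.4349, -0.4048], [0.4233, -0.4217], [0.5329, -0.4865]]
[[504, 342], [511, 349]] [[0.2816, -0.7372], [0.2717, -0.7526]]
```

View pics/w1.png

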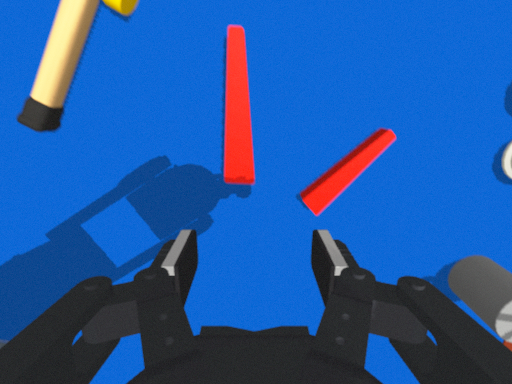

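The wrist view shows the large wedge at (238,100) with its nose at (236,28) and butt at (238,182), about 166 mm long with 7° of yaw, so it matches the description and the top view. The small wedge is at (350,170).

Call:
move_arm(targets=[{"dx": 0.37,"dy": 0.21,"dz": -1,"rx": 0,"ry": 0,"rz": 0},{"dx": 0.37,"dy": 0.21,"dz": -1,"rx": 0,"ry": 0,"rz": 0},{"dx": 0.37,"dy": 0.21,"dz": -1,"rx": 0,"ry": 0,"rz": 0},{"dx": 0.37,"dy": 0.22,"dz": -1,"rx": 0,"ry": 0,"rz": 0},{"dx": 0,"dy": 0,"dz": -1,"rx": 0,"ry": 0,"rz": 0},{"dx": 0,"dy": 0,"dz": -1,"rx": 0,"ry": 0,"rz": 0},{"dx": 0,"dy": 0,"dz": -1,"rx": 0,"ry": 0,"rz": 0},{"dx": 0,"dy": 0,"dz": -1,"rx": 0,"ry": 0,"rz": 0},{"dx": 0,"dy": 0,"dz": -0.8,"rx": 0,"ry": 0,"rz": 0},{"dx": 0,"dy": 0,"dz": -0.2,"rx": 0,"ry": 0,"rz": 0}])

```text
t: 2.65
tcp_pos: [0.508, -0.3124, 0.0048]
tool_rot: [0.995, 0.095, -0.001, -0.001]
force: [-0.2, 0.4, 0.4]
finger_gap: 0.703
gripper_force: 0.0
```

Call:
move_arm(targets=[{"dx": 0,"dy": 0,"dz": 0,"rx": 0,"ry": 0,"rz": 0},{"dx": 0,"dy": 0,"dz": 0,"rx": 0,"ry": 0,"rz": 0},{"dx": 0,"dy": 0,"dz": 0,"rx": 0,"ry": 0,"rz": 0},{"dx": 0,"dy": 0,"dz": 0,"rx": 0,"ry": 0,"rz": 0},{"dx": 0,"dy": 0,"dz": 0,"rx": 0,"ry": 0,"rz": 0},{"dx": 0,"dy": 0,"dz": 0,"rx": 0,"ry": 0,"rz": 0},{"dx": 0,"dy": 0,"dz": 0.2,"rx": 0,"ry": 0,"rz": 0},{"dx": 0,"dy": 0,"dz": 0.8,"rx": 0,"ry": 0,"rz": 0},{"dx": 0,"dy": 0,"dz": 1,"rx": 0,"ry": 0,"rz": 0},{"dx": 0,"dy": 0,"dz": 1,"rx": 0,"ry": 0,"rz": 0}], claw=0, newtons=60)

```text
t: 3.9
tcp_pos: [0.5088, -0.3131, 0.0828]
tool_rot: [0.995, 0.095, 0.0, 0.0]
force: [0.5, 0.4, -1.5]
finger_gap: 0.336
gripper_force: 58.9
```

Call:
move_arm(targets=[{"dx": 0.1,"dy": 0.5,"dz": 1,"rx": 0,"ry": 0,"rz": 0},{"dx": 0.2,"dy": 1,"dz": 1,"rx": 0,"ry": 0,"rz": 0.3},{"dx": 0.2,"dy": 1,"dz": 0,"rx": 0,"ry": 0,"rz": 0.3},{"dx": 0.2,"dy": 1,"dz": 0,"rx": 0,"ry": 0,"rz": 0.3},{"dx": 0.2,"dy": 1,"dz": 0,"rx": 0,"ry": 0,"rz": 0.3},{"dx": 0.2,"dy": 1,"dz": 0,"rx": 0,"ry": 0,"rz": 0.3},{"dx": 0.2,"dy": 1,"dz": 0,"rx": 0,"ry": 0,"rz": 0.3},{"dx": 0.2,"dy": 1,"dz": 0,"rx": 0,"ry": 0,"rz": 0.3},{"dx": 0.2,"dy": 1,"dz": 0,"rx": 0,"ry": 0,"rz": 0.32},{"dx": 0.2,"dy": 1,"dz": 0,"rx": 0,"ry": 0,"rz": 0}])

```text
t: 5.15
tcp_pos: [0.5564, -0.0748, 0.1323]
tool_rot: [0.746, 0.666, 0.0, 0.0]
force: [-0.0, 0.1, -2.6]
finger_gap: 0.333
gripper_force: 59.1
```

Call:
move_arm(targets=[{"dx": 0.2,"dy": 1,"dz": 0,"rx": 0,"ry": 0,"rz": 0},{"dx": 0.2,"dy": 1,"dz": 0,"rx": 0,"ry": 0,"rz": 0},{"dx": 0.2,"dy": 1,"dz": 0,"rx": 0,"ry": 0,"rz": 0},{"dx": 0.14,"dy": 1,"dz": 0,"rx": 0,"ry": 0,"rz": 0},{"dx": 0,"dy": 1,"dz": 0,"rx": 0,"ry": 0,"rz": 0},{"dx": 0,"dy": 0,"dz": 0,"rx": 0,"ry": 0,"rz": 0},{"dx": 0,"dy": 0,"dz": 0,"rx": 0,"ry": 0,"rz": 0},{"dx": 0,"dy": 0,"dz": 0,"rx": 0,"ry": 0,"rz": 0},{"dx": 0,"dy": 0,"dz": 0,"rx": 0,"ry": 0,"rz": 0},{"dx": 0,"dy": 0,"dz": 0,"rx": 0,"ry": 0,"rz": 0}])

```text
t: 6.4
tcp_pos: [0.5748, 0.049, 0.1313]
tool_rot: [0.746, 0.665, -0.0, -0.0]
force: [0.4, -0.7, -2.2]
finger_gap: 0.331
gripper_force: 59.1
```

```bash
python3 - <<'E'
from h import *
s=sensors.sense();m=cams.camera_model('wrist');im=cams.snapshot('wrist');cv2.imwrite('pics/w2.png',im[:,:,::-1]);np.save('w2.npy',im)
import json;json.dump({k:np.array(v).tolist() for k,v in m.items()},open('w2.json','w'))
print(s['t'],s['tcp_pos'],Rn.from_quat(s['tool_rot']).as_matrix()[:,0])
cv2.imwrite('pics/w2b.png',cv2.resize(im,(800,600),interpolation=cv2.INTER_CUBIC)[:,:,::-1])
E
```

```text
6.4 [0.57483005 0.04896193 0.13127625] [ 1.14221848e-01  9.93455267e-01 -4.06187071e-05]
```

View pics/w2b.png

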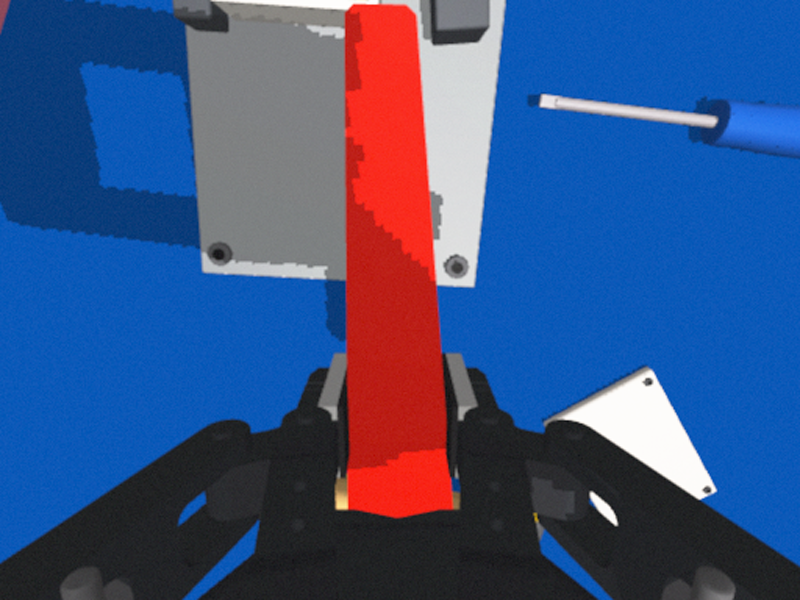

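The view shows the wedge held, with its nose at (382,8). The jig plate's near corners are at (203,272) and (475,287), the fence end at (208,20) and the cheek end at (460,35).

```bash
python3 - <<'E'
from h import *
import json
m=json.load(open('w2.json'));im=np.load('w2.npy');H=hsv(im);h,s,v=H[...,0],H[...,1],H[...,2]
mask=((s<70)&(v>80)).astype(np.uint8)
# plate edges: row scans for left/right, column scans for front
L=[];R=[];F=[]
blue=(h>95)&(h<125)&(s>120)
for r in range(45,165,3):
    c=np.where(blue[r,100:175])[0]; L.append((100+c.max()+.5,r))
    c=np.where(blue[r,285:340])[0]; R.append((285+c.min()-.5,r))
for c in list(range(140,210,3))+list(range(285,297,3)):
    r=np.where(~blue[150:190,c])[0]; r2=np.where(blue[150:200,c])[0].min(); F.append((c,150+r2-.5))
def line(P,z):
    W=np.array([ray(m,*p,z)[:2] for p in P]);vx,vy,x,y=cv2.fitLine(W.astype(np.float32),cv2.DIST_HUBER,0,.01,.01).ravel()
    d=np.array([vx,vy]);n=np.array([-vy,vx]);res=(W-[x,y])@n;return np.array([x,y]),d,np.degrees(np.arctan2(vy,vx)),np.abs(res).max()
for nm,P in(('L',L),('R',R),('F',F)): 
    l=line(P,.008);print(nm,l)
    globals()[nm+'l']=l
X=lambda a,b:a[0]+a[1]*np.linalg.solve(np.c_[a[1],-b[1]],b[0]-a[0])[0]
A,B=X(Ll,Fl),X(Rl,Fl);print(A,B,np.linalg.norm(A-B),np.degrees(np.arctan2(*(B-A)[::-1])))
red=((h<8)|(h>172))&(s>150)
zt=.1313+.0295
def rl(rows,side):
    P=[]
    for r in rows:
        c=np.where(red[r])[0];P.append((c.max()+.5 if side else c.min()-.5,r))
    return line(P,zt)
print('straight',rl(range(10,210,4),0),'slant',rl(range(10,210,4),1))
r0=[np.where(red[:100,c])[0].min() for c in range(228,260,4)];print('nose rows',r0)
for c in(222,265):print(ray(m,c,np.median(r0),zt))
# fence / cheek ends: dark grey blobs
E
```

```text
L (array([0.4708107 , 0.14086407], dtype=float32), array([0.17305169, 0.98491275], dtype=float32), np.float32(80.0347), np.float64(0.0006974111783165475))
R (array([0.6327405 , 0.11053202], dtype=float32), array([0.17318413, 0.98488945], dtype=float32), np.float32(80.02699), np.float64(0.00031026170973694726))
F (array([0.5273856, 0.0553868], dtype=float32), array([ 0.9848475 , -0.17342262], dtype=float32), np.float32(-9.9868765), np.float64(0.0006483499543815678))
[0.45794073 0.0676154 ] [0.6201707  0.03904819] 0.164726 -9.986876
straight (array([0.5688505 , 0.11167025], dtype=float32), array([0.14045393, 0.9900872 ], dtype=float32), np.float32(81.92588), np.float64(0.0002082416477172615)) slant (array([0.58917254, 0.11183998], dtype=float32), array([0.02055985, 0.99978864], dtype=float32), np.float32(88.82192), np.float64(0.0003187092132466148))
nose rows [np.int64(3), np.int64(3), np.int64(3), np.int64(3), np.int64(3), np.int64(3), np.int64(3), np.int64(3)]
[0.57536551 0.15326282 0.1608    ]
[0.5899163  0.15156784 0.1608    ]
```

Call:
move_arm(targets=[{"dx": 0,"dy": 0,"dz": -1,"rx": 0,"ry": 0,"rz": -0.063},{"dx": 0,"dy": 0,"dz": -1,"rx": 0,"ry": 0,"rz": 0},{"dx": 0,"dy": 0,"dz": -1,"rx": 0,"ry": 0,"rz": 0},{"dx": 0,"dy": 0,"dz": -1,"rx": 0,"ry": 0,"rz": 0},{"dx": 0,"dy": 0,"dz": -0.65,"rx": 0,"ry": 0,"rz": 0},{"dx": 0,"dy": 0,"dz": 0,"rx": 0,"ry": 0,"rz": 0},{"dx": 0.09,"dy": 0.51,"dz": 0,"rx": 0,"ry": 0,"rz": 0},{"dx": 0.09,"dy": 0.51,"dz": 0,"rx": 0,"ry": 0,"rz": 0},{"dx": 0,"dy": 0,"dz": 0,"rx": 0,"ry": 0,"rz": 0},{"dx": 0,"dy": 0,"dz": 0,"rx": 0,"ry": 0,"rz": 0}])

```text
t: 7.7
tcp_pos: [0.5794, 0.0753, 0.0152]
tool_rot: [0.757, 0.654, 0.0, 0.0]
force: [-0.3, -0.4, -2.0]
finger_gap: 0.333
gripper_force: 59.0
```

```bash
python3 - <<'E'
from h import *
s=sensors.sense();print(s['tcp_pos'],s['force'],Rn.from_quat(s['tool_rot']).as_matrix()[:,0])
a=cams.snapshot('scene')[140:230,230:350];b=cams.snapshot('top')[150:245,140:265]
cv2.imwrite('pics/s3.png',np.hstack([cv2.resize(a,(400,300),interpolation=cv2.INTER_CUBIC),cv2.resize(b,(395,300),interpolation=cv2.INTER_CUBIC)])[:,:,::-1])
E
```

```text
[0.57935557 0.07534958 0.01524808] [-0.28457582 -0.44329498 -2.03564603] [ 1.45219667e-01  9.89399433e-01 -1.03922382e-04]
```

View pics/s3.png

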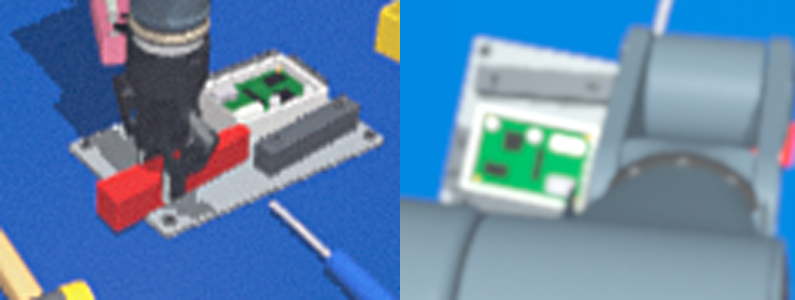

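The left (scene) crop shows the wedge nose at the slot mouth, around (248,140), between the enclosure and the cheek. I'll push it in 40 mm.

Call:
move_arm(targets=[{"dx": 0.07,"dy": 0.39,"dz": 0,"rx": 0,"ry": 0,"rz": 0},{"dx": 0.07,"dy": 0.39,"dz": 0,"rx": 0,"ry": 0,"rz": 0},{"dx": 0.07,"dy": 0.39,"dz": 0,"rx": 0,"ry": 0,"rz": 0},{"dx": 0.07,"dy": 0.39,"dz": 0,"rx": 0,"ry": 0,"rz": 0},{"dx": 0,"dy": 0,"dz": -0.06,"rx": 0,"ry": 0,"rz": 0},{"dx": 0,"dy": 0,"dz": -0.04,"rx": 0,"ry": 0,"rz": 0},{"dx": 0,"dy": 0,"dz": 0,"rx": 0,"ry": 0,"rz": 0},{"dx": 0,"dy": 0,"dz": 0,"rx": 0,"ry": 0,"rz": 0},{"dx": 0,"dy": 0,"dz": 0,"rx": 0,"ry": 0,"rz": 0},{"dx": 0,"dy": 0,"dz": 0,"rx": 0,"ry": 0,"rz": 0}])

```text
t: 9.05
tcp_pos: [0.587, 0.1142, 0.0136]
tool_rot: [0.757, 0.653, 0.001, 0.0]
force: [-0.0, 2.4, 5.2]
finger_gap: 0.332
gripper_force: 59.8
```

Call:
move_arm(targets=[{"dx": 0,"dy": 0,"dz": 0,"rx": 0,"ry": 0,"rz": 0},{"dx": 0,"dy": 0,"dz": 0,"rx": 0,"ry": 0,"rz": 0},{"dx": 0,"dy": 0,"dz": 0,"rx": 0,"ry": 0,"rz": 0},{"dx": 0,"dy": 0,"dz": 0.5,"rx": 0,"ry": 0,"rz": 0},{"dx": 0,"dy": 0,"dz": 1,"rx": 0,"ry": 0,"rz": 0},{"dx": 0,"dy": 0,"dz": 1,"rx": 0,"ry": 0,"rz": 0},{"dx": 0,"dy": 0,"dz": 1,"rx": 0,"ry": 0,"rz": 0},{"dx": -0.4,"dy": -0.7,"dz": 1,"rx": 0,"ry": 0,"rz": -0.32},{"dx": -0.4,"dy": -1,"dz": 1,"rx": 0,"ry": 0,"rz": -0.32},{"dx": -0.4,"dy": -1,"dz": 0,"rx": 0,"ry": 0,"rz": -0.32}], claw=65)

```text
t: 10.3
tcp_pos: [0.5577, 0.0458, 0.1531]
tool_rot: [0.897, 0.442, 0.002, 0.002]
force: [1.2, -0.0, -0.6]
finger_gap: 0.654
gripper_force: 0.0
```

Call:
move_arm(targets=[{"dx": -0.5,"dy": -1,"dz": 0,"rx": 0,"ry": 0,"rz": -0.32},{"dx": -0.5,"dy": -1,"dz": 0,"rx": 0,"ry": 0,"rz": -0.32},{"dx": -0.5,"dy": -1,"dz": 0,"rx": 0,"ry": 0,"rz": -0.32},{"dx": -0.5,"dy": -1,"dz": 0,"rx": 0,"ry": 0,"rz": -0.32},{"dx": -0.5,"dy": -1,"dz": 0,"rx": 0,"ry": 0,"rz": -0.32},{"dx": -0.5,"dy": -1,"dz": 0,"rx": 0,"ry": 0,"rz": -0.32},{"dx": 0,"dy": 0,"dz": 0,"rx": 0,"ry": 0,"rz": -0.32},{"dx": 0,"dy": 0,"dz": 0,"rx": 0,"ry": 0,"rz": 0},{"dx": 0,"dy": 0,"dz": 0,"rx": 0,"ry": 0,"rz": 0},{"dx": 0,"dy": 0,"dz": 0,"rx": 0,"ry": 0,"rz": 0}])

```text
t: 11.55
tcp_pos: [0.4815, -0.1032, 0.1502]
tool_rot: [0.992, -0.124, 0.0, 0.0]
force: [-0.1, -0.2, -0.3]
finger_gap: 0.653
gripper_force: 0.0
```

```bash
python3 - <<'E'
from h import *
s=sensors.sense();print(s['t'],s['tcp_pos'],s['force'],Rn.from_quat(s['tool_rot']).as_matrix()[:,0])
b=cams.snapshot('top');m=cams.camera_model('wrist');w=cams.snapshot('wrist')
np.save('t4.npy',b);np.save('w4.npy',w)
cv2.imwrite('pics/s4.png',np.hstack([cv2.resize(w,(400,300)),cv2.resize(b[150:245,140:265],(395,300),interpolation=cv2.INTER_CUBIC)])[:,:,::-1])
H=hsv(w);h,ss,v=H[...,0],H[...,1],H[...,2]
yel=(h>18)&(h<33)&(ss>150)&(v>120);tan=(h>8)&(h<25)&(ss>50)&(ss<=150)&(v>100)
for nm,k in(('yel',yel),('tan',tan)):
  for c in blobs(k,60):
    (x,y),wh,a=cv2.minAreaRect(c);B=cv2.boxPoints(((x,y),wh,a));print(nm,x,y,np.round(wh),np.round(ray(m,x,y,.02 if nm=='yel' else .034),4),np.round([ray(m,*p,.02 if nm=='yel' else .034)[:2] for p in B],4).tolist())
H=hsv(b);h,ss,v=H[...,0],H[...,1],H[...,2];mt=cams.camera_model('top')
red=((h<8)|(h>172))&(ss>150)&(v>90);red[:70]=0
for c in blobs(red)[:3]:
    q=cv2.approxPolyDP(c,2.5,True)[:,0];W=[ray(mt,*p,.042)[:2]-[.5625,.1863] for p in q]
    print('red',[(np.round([.9849*a-.1733*d,.1733*a+.9849*d],4)).tolist() for a,d in W])
E
```

```text
11.55 [ 0.48146688 -0.10318379  0.15023418] [-0.13068655 -0.24036047 -0.34786201] [ 9.69076054e-01 -2.46762073e-01  2.84420702e-04]
yel 280.4827575683594 11.706896781921387 [28. 26.] [ 0.6136 -0.1606  0.02  ] [[0.6083, -0.1466], [0.6261, -0.1527], [0.6188, -0.1743], [0.6008, -0.1686]]
yel 195.5 9.0 [18. 29.] [ 0.633  -0.0931  0.02  ] [[0.6421, -0.0836], [0.6362, -0.1066], [0.6237, -0.1028], [0.6297, -0.0794]]
tan 233.7269287109375 92.46134948730469 [ 29. 161.] [ 0.5614 -0.1069  0.034 ] [[0.4988, -0.072], [0.622, -0.1152], [0.6154, -0.137], [0.4909, -0.0972]]
red [[0.0354, 0.0363], [0.0237, 0.0222], [0.021, -0.1225], [0.0365, -0.1279], [0.0515, -0.1162]]
red [[0.0861, -0.6586], [0.0712, -0.6413], [-0.0109, -0.5986], [-0.0299, -0.6017], [-0.0288, -0.6211]]
```

View pics/s4.png

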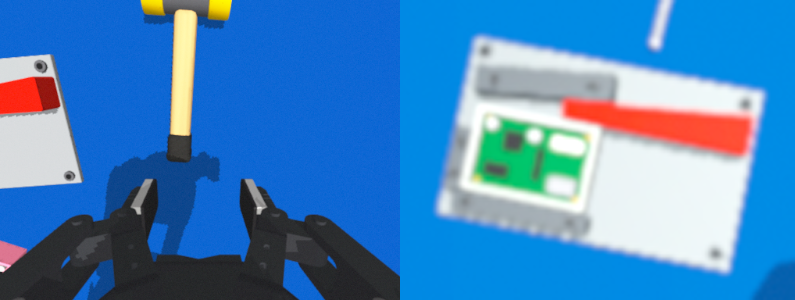

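The wrist half shows the mallet handle at (182,80) and its head at the top edge. The top half shows the wedge started about 40 mm into the slot, lying flat. Next I grasp the mallet 47 mm behind the head axis.

Call:
move_arm(targets=[{"dx": 0.85,"dy": -0.1,"dz": 0,"rx": 0,"ry": 0,"rz": -0.133},{"dx": 0.85,"dy": -0.1,"dz": 0,"rx": 0,"ry": 0,"rz": 0},{"dx": 0.85,"dy": -0.1,"dz": 0,"rx": 0,"ry": 0,"rz": 0},{"dx": 0.85,"dy": -0.1,"dz": -0.5,"rx": 0,"ry": 0,"rz": 0},{"dx": 0.85,"dy": -0.1,"dz": -1,"rx": 0,"ry": 0,"rz": 0},{"dx": 0,"dy": 0,"dz": -1,"rx": 0,"ry": 0,"rz": 0},{"dx": 0,"dy": 0,"dz": -1,"rx": 0,"ry": 0,"rz": 0},{"dx": 0,"dy": 0,"dz": -1,"rx": 0,"ry": 0,"rz": 0},{"dx": 0,"dy": 0,"dz": -1,"rx": 0,"ry": 0,"rz": 0},{"dx": 0,"dy": 0,"dz": -0.3,"rx": 0,"ry": 0,"rz": 0}])

```text
t: 12.9
tcp_pos: [0.5865, -0.1154, 0.0034]
tool_rot: [0.987, -0.159, -0.002, -0.0]
force: [-0.4, 0.3, -0.3]
finger_gap: 0.649
gripper_force: 0.0
```

Call:
move_arm(targets=[{"dx": 0,"dy": 0,"dz": 0,"rx": 0,"ry": 0,"rz": 0},{"dx": 0,"dy": 0,"dz": 0,"rx": 0,"ry": 0,"rz": 0},{"dx": 0,"dy": 0,"dz": 0,"rx": 0,"ry": 0,"rz": 0},{"dx": 0,"dy": 0,"dz": 0,"rx": 0,"ry": 0,"rz": 0},{"dx": 0,"dy": 0,"dz": 0,"rx": 0,"ry": 0,"rz": 0},{"dx": 0,"dy": 0,"dz": 0,"rx": 0,"ry": 0,"rz": 0},{"dx": 0,"dy": 0,"dz": 0,"rx": 0,"ry": 0,"rz": 0},{"dx": 0,"dy": 0,"dz": 0.4,"rx": 0,"ry": 0,"rz": 0},{"dx": 0,"dy": 0,"dz": 1,"rx": 0,"ry": 0,"rz": 0},{"dx": 0,"dy": 0,"dz": 1,"rx": 0,"ry": 0,"rz": 0}], claw=0, newtons=120)

```text
t: 14.15
tcp_pos: [0.5868, -0.1159, 0.0653]
tool_rot: [0.987, -0.16, -0.001, -0.0]
force: [0.4, 0.1, -3.0]
finger_gap: 0.259
gripper_force: 117.6
```

Call:
move_arm(targets=[{"dx": -0.58,"dy": 0.83,"dz": 0,"rx": 0,"ry": 0,"rz": 0.28},{"dx": -0.58,"dy": 0.83,"dz": 0,"rx": 0,"ry": 0,"rz": 0},{"dx": -0.58,"dy": 0.83,"dz": 0,"rx": 0,"ry": 0,"rz": 0},{"dx": -0.58,"dy": 0.83,"dz": 0,"rx": 0,"ry": 0,"rz": 0},{"dx": -0.58,"dy": 0.83,"dz": -0.3,"rx": 0,"ry": 0,"rz": 0},{"dx": 0,"dy": 0,"dz": -1,"rx": 0,"ry": 0,"rz": 0},{"dx": 0,"dy": 0,"dz": -0.54,"rx": 0,"ry": 0,"rz": 0},{"dx": 0,"dy": 0,"dz": 0,"rx": 0,"ry": 0,"rz": 0},{"dx": 0,"dy": 0,"dz": 0,"rx": 0,"ry": 0,"rz": 0},{"dx": 0,"dy": 0,"dz": 0,"rx": 0,"ry": 0,"rz": 0}])

```text
t: 15.4
tcp_pos: [0.5157, -0.0127, 0.0197]
tool_rot: [0.996, -0.087, 0.001, 0.0]
force: [-0.1, -0.0, -2.5]
finger_gap: 0.259
gripper_force: 117.7
```

```bash
python3 - <<'E'
from h import *
s=sensors.sense();print(s['t'],s['tcp_pos'],s['force'],Rn.from_quat(s['tool_rot']).as_matrix()[:,0])
m=cams.camera_model('wrist');w=cams.snapshot('wrist');np.save('w5.npy',w)
cv2.imwrite('pics/s5.png',w[:,:,::-1])
H=hsv(w);h,ss,v=H[...,0],H[...,1],H[...,2]
yel=(h>18)&(h<33)&(ss>150)&(v>120);red=((h<8)|(h>172))&(ss>150)&(v>60)
for nm,k,z in(('yel',yel,.054),('red',red,.042)):
  for c in blobs(k,60):
    q=cv2.approxPolyDP(c,3,True)[:,0];W=[ray(m,*p,z)[:2]-[.5625,.1863] for p in q]
    print(nm,q.tolist(),[(np.round([.9849*a-.1733*d,.1733*a+.9849*d],4)).tolist() for a,d in W])
E
```

```text
15.4 [ 0.51572623 -0.01265216  0.01968333] [-0.07006914 -0.04491006 -2.53153975] [ 0.98475994 -0.17391282  0.00147982]
yel [[309, 112], [314, 135], [314, 172], [307, 198], [355, 199], [362, 192], [369, 168], [370, 144], [363, 116], [355, 111]] [[0.0567, -0.2249], [0.0484, -0.2272], [0.0344, -0.228], [0.0239, -0.2258], [0.0235, -0.2447], [0.0264, -0.2471], [0.036, -0.2488], [0.0451, -0.2482], [0.0552, -0.2445], [0.057, -0.2414]]
yel [[149, 113], [143, 119], [138, 139], [138, 166], [147, 195], [154, 200], [201, 199], [193, 163], [194, 129], [200, 114]] [[0.0564, -0.1672], [0.0543, -0.1648], [0.0471, -0.1621], [0.0369, -0.161], [0.0253, -0.1631], [0.0232, -0.1657], [0.0236, -0.1842], [0.038, -0.1819], [0.0507, -0.1831], [0.056, -0.1856]]
red [[112, 111], [63, 110], [0, 118], [0, 194], [83, 195], [115, 177], [120, 170]] [[0.0567, -0.1483], [0.0572, -0.1287], [0.0541, -0.1028], [0.022, -0.0947], [0.0214, -0.1307], [0.0295, -0.1457], [0.0325, -0.1482]]
```

View pics/s5.png

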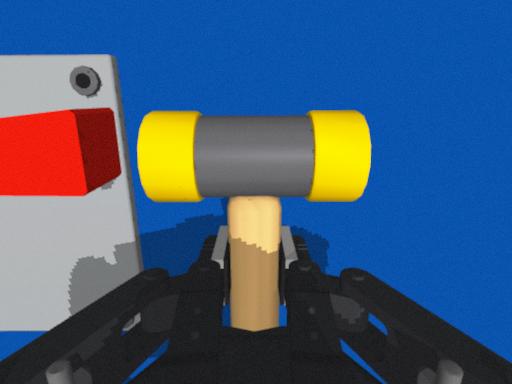

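The view shows the mallet face at (140,150) facing the wedge butt at (115,145), lined up in jig x at about 39 mm, with a gap of about 29 mm. I'll push gently.

Call:
move_arm(targets=[{"dx": 0.047,"dy": 0.337,"dz": 0,"rx": 0,"ry": 0,"rz": 0},{"dx": 0.047,"dy": 0.337,"dz": 0,"rx": 0,"ry": 0,"rz": 0},{"dx": 0.047,"dy": 0.337,"dz": 0,"rx": 0,"ry": 0,"rz": 0},{"dx": 0.047,"dy": 0.337,"dz": 0,"rx": 0,"ry": 0,"rz": 0},{"dx": 0.047,"dy": 0.337,"dz": 0,"rx": 0,"ry": 0,"rz": 0},{"dx": 0.047,"dy": 0.337,"dz": 0,"rx": 0,"ry": 0,"rz": 0},{"dx": 0.047,"dy": 0.337,"dz": 0,"rx": 0,"ry": 0,"rz": 0},{"dx": 0.047,"dy": 0.337,"dz": 0,"rx": 0,"ry": 0,"rz": 0},{"dx": 0.047,"dy": 0.337,"dz": 0,"rx": 0,"ry": 0,"rz": 0},{"dx": 0.047,"dy": 0.337,"dz": 0,"rx": 0,"ry": 0,"rz": 0}])

```text
t: 16.7
tcp_pos: [0.5257, 0.0721, 0.0189]
tool_rot: [0.996, -0.087, -0.001, 0.0]
force: [-2.2, -4.7, -1.9]
finger_gap: 0.263
gripper_force: 118.1
```

Call:
move_arm(targets=[{"dx": 0.008,"dy": 0.047,"dz": 0,"rx": 0,"ry": 0,"rz": 0},{"dx": 0.008,"dy": 0.047,"dz": 0,"rx": 0,"ry": 0,"rz": 0},{"dx": 0.008,"dy": 0.047,"dz": 0,"rx": 0,"ry": 0,"rz": 0},{"dx": 0.008,"dy": 0.047,"dz": 0,"rx": 0,"ry": 0,"rz": 0},{"dx": 0.008,"dy": 0.047,"dz": 0,"rx": 0,"ry": 0,"rz": 0},{"dx": 0.008,"dy": 0.047,"dz": 0,"rx": 0,"ry": 0,"rz": 0},{"dx": 0.008,"dy": 0.047,"dz": 0,"rx": 0,"ry": 0,"rz": 0},{"dx": 0.008,"dy": 0.047,"dz": 0,"rx": 0,"ry": 0,"rz": 0},{"dx": 0.008,"dy": 0.047,"dz": 0,"rx": 0,"ry": 0,"rz": 0},{"dx": 0.008,"dy": 0.047,"dz": 0,"rx": 0,"ry": 0,"rz": 0}])

```text
t: 17.95
tcp_pos: [0.528, 0.0832, 0.0189]
tool_rot: [0.996, -0.087, -0.001, 0.0]
force: [-3.8, -6.3, -2.3]
finger_gap: 0.257
gripper_force: 118.1
```

```bash
python3 - <<'E'
from h import *
s=sensors.sense();print(s['t'],s['tcp_pos'],s['force'],s['ft_torque'])
m=cams.camera_model('wrist');w=cams.snapshot('wrist')
cv2.imwrite('pics/s6.png',w[:,:,::-1])
H=hsv(w);h,ss,v=H[...,0],H[...,1],H[...,2]
yel=(h>18)&(h<33)&(ss>150)&(v>120);red=((h<8)|(h>172))&(ss>150)&(v>60)
for nm,k,z in(('yel',yel,.054),('red',red,.042)):
  for c in blobs(k,60):
    q=cv2.approxPolyDP(c,3,True)[:,0];W=[ray(m,*p,z)[:2]-[.5625,.1863] for p in q]
    print(nm,q.tolist(),[(np.round([.9849*a-.1733*d,.1733*a+.9849*d],4)).tolist() for a,d in W])
E
```

```text
17.95 [0.52798467 0.08324967 0.01891146] [-3.83196012 -6.27111938 -2.28619509] [-0.83931442  0.54390291 -0.06739695]
yel [[148, 113], [142, 121], [137, 147], [147, 194], [155, 200], [201, 199], [193, 167], [194, 130], [199, 113]] [[0.0521, -0.0706], [0.0493, -0.0681], [0.0399, -0.0652], [0.0216, -0.0669], [0.0191, -0.0698], [0.0195, -0.0877], [0.0323, -0.0854], [0.046, -0.0867], [0.052, -0.0888]]
yel [[312, 111], [315, 169], [309, 199], [353, 200], [365, 186], [370, 165], [365, 120], [355, 111]] [[0.0526, -0.1292], [0.0314, -0.1315], [0.0194, -0.1298], [0.019, -0.147], [0.0247, -0.1511], [0.0329, -0.1521], [0.0495, -0.1484], [0.0526, -0.1445]]
red [[151, 110], [0, 128], [0, 197], [145, 197], [137, 170], [136, 142], [142, 117]] [[0.0527, -0.0677], [0.0458, -0.0061], [0.0164, 0.0014], [0.0163, -0.0613], [0.0283, -0.0592], [0.04, -0.0602], [0.05, -0.0638]]
```

Call:
move_arm(targets=[{"dx": 0.003,"dy": 0.016,"dz": 0,"rx": 0,"ry": 0,"rz": 0},{"dx": 0.003,"dy": 0.016,"dz": 0,"rx": 0,"ry": 0,"rz": 0},{"dx": 0.003,"dy": 0.016,"dz": 0,"rx": 0,"ry": 0,"rz": 0},{"dx": 0.003,"dy": 0.016,"dz": 0,"rx": 0,"ry": 0,"rz": 0},{"dx": 0.003,"dy": 0.016,"dz": 0,"rx": 0,"ry": 0,"rz": 0},{"dx": 0.003,"dy": 0.016,"dz": 0,"rx": 0,"ry": 0,"rz": 0},{"dx": 0.003,"dy": 0.016,"dz": 0,"rx": 0,"ry": 0,"rz": 0},{"dx": 0.003,"dy": 0.016,"dz": 0,"rx": 0,"ry": 0,"rz": 0},{"dx": 0.003,"dy": 0.016,"dz": 0,"rx": 0,"ry": 0,"rz": 0},{"dx": 0.003,"dy": 0.016,"dz": 0,"rx": 0,"ry": 0,"rz": 0}])

```text
t: 19.25
tcp_pos: [0.5281, 0.0854, 0.019]
tool_rot: [0.996, -0.087, -0.002, 0.001]
force: [-5.5, -14.9, -0.9]
finger_gap: 0.259
gripper_force: 118.8
```

Call:
move_arm(targets=[{"dx": 0.004,"dy": 0.024,"dz": 0,"rx": 0,"ry": 0,"rz": 0},{"dx": 0.004,"dy": 0.024,"dz": 0,"rx": 0,"ry": 0,"rz": 0},{"dx": 0.004,"dy": 0.024,"dz": 0,"rx": 0,"ry": 0,"rz": 0},{"dx": 0.004,"dy": 0.024,"dz": 0,"rx": 0,"ry": 0,"rz": 0},{"dx": 0.004,"dy": 0.024,"dz": 0,"rx": 0,"ry": 0,"rz": 0},{"dx": 0,"dy": 0,"dz": 0,"rx": 0,"ry": 0,"rz": 0},{"dx": 0,"dy": 0,"dz": 0,"rx": 0,"ry": 0,"rz": 0},{"dx": 0,"dy": 0,"dz": 0,"rx": 0,"ry": 0,"rz": 0},{"dx": 0,"dy": 0,"dz": 0,"rx": 0,"ry": 0,"rz": 0},{"dx": 0,"dy": 0,"dz": 0,"rx": 0,"ry": 0,"rz": 0}])

```text
t: 20.5
tcp_pos: [0.5279, 0.0858, 0.0191]
tool_rot: [0.996, -0.088, -0.003, 0.003]
force: [-7.9, -25.7, 1.9]
finger_gap: 0.264
gripper_force: 119.1
```

Call:
move_arm(targets=[{"dx": -0.07,"dy": -0.4,"dz": 0,"rx": 0,"ry": 0,"rz": 0},{"dx": -0.07,"dy": -0.4,"dz": 0,"rx": 0,"ry": 0,"rz": 0},{"dx": 0,"dy": 0,"dz": 0,"rx": 0,"ry": 0,"rz": 0},{"dx": 0.07,"dy": 0.4,"dz": 0,"rx": 0,"ry": 0,"rz": 0},{"dx": 0.07,"dy": 0.4,"dz": 0,"rx": 0,"ry": 0,"rz": 0},{"dx": 0,"dy": 0,"dz": 0,"rx": 0,"ry": 0,"rz": 0},{"dx": 0,"dy": 0,"dz": 0,"rx": 0,"ry": 0,"rz": 0},{"dx": 0.004,"dy": 0.02,"dz": 0,"rx": 0,"ry": 0,"rz": 0},{"dx": 0,"dy": 0,"dz": 0,"rx": 0,"ry": 0,"rz": 0},{"dx": 0,"dy": 0,"dz": 0,"rx": 0,"ry": 0,"rz": 0}])

```text
t: 21.75
tcp_pos: [0.5289, 0.0859, 0.0194]
tool_rot: [0.996, -0.087, -0.002, 0.004]
force: [-5.4, -31.6, 2.2]
finger_gap: 0.255
gripper_force: 120.6
```

Call:
move_arm(targets=[{"dx": -0.09,"dy": -0.49,"dz": 0,"rx": 0,"ry": 0,"rz": 0},{"dx": -0.17,"dy": -0.98,"dz": 0,"rx": 0,"ry": 0,"rz": 0},{"dx": -0.17,"dy": -0.98,"dz": 0,"rx": 0,"ry": 0,"rz": 0},{"dx": -0.17,"dy": -0.98,"dz": 0,"rx": 0,"ry": 0,"rz": 0},{"dx": -0.17,"dy": -0.98,"dz": 0,"rx": 0,"ry": 0,"rz": 0},{"dx": -0.17,"dy": -0.98,"dz": 0,"rx": 0,"ry": 0,"rz": 0},{"dx": -0.17,"dy": -0.98,"dz": 0,"rx": 0,"ry": 0,"rz": 0},{"dx": 0,"dy": 0,"dz": 0,"rx": 0,"ry": 0,"rz": 0},{"dx": 0,"dy": 0,"dz": 0,"rx": 0,"ry": 0,"rz": 0},{"dx": 0,"dy": 0,"dz": 0,"rx": 0,"ry": 0,"rz": 0}])

```text
t: 23.0
tcp_pos: [0.5025, -0.0668, 0.019]
tool_rot: [0.996, -0.086, -0.0, -0.0]
force: [-0.5, -0.5, -3.1]
finger_gap: 0.26
gripper_force: 120.3
```

```bash
python3 - <<'E'
from h import *
s=sensors.sense();print(s['t'],s['tcp_pos'],s['force'],s['tool_rot'])
b=cams.snapshot('top');w=cams.snapshot('wrist');c=cams.snapshot('scene')[130:235,200:350]
cv2.imwrite('pics/s7.png',np.vstack([np.hstack([cv2.resize(w,(400,300)),cv2.resize(b[150:245,140:265],(395,300),interpolation=cv2.INTER_CUBIC)]),np.hstack([cv2.resize(c,(400,280),interpolation=cv2.INTER_CUBIC),np.zeros((280,395,3),np.uint8)])])[:,:,::-1])
E
```

```text
23.0 [ 0.50248334 -0.06681919  0.01902224] [-0.47053486 -0.4561804  -3.13022514] [ 9.96268209e-01 -8.63112234e-02 -1.09677858e-04 -1.29519733e-04]
```

View pics/s7.png

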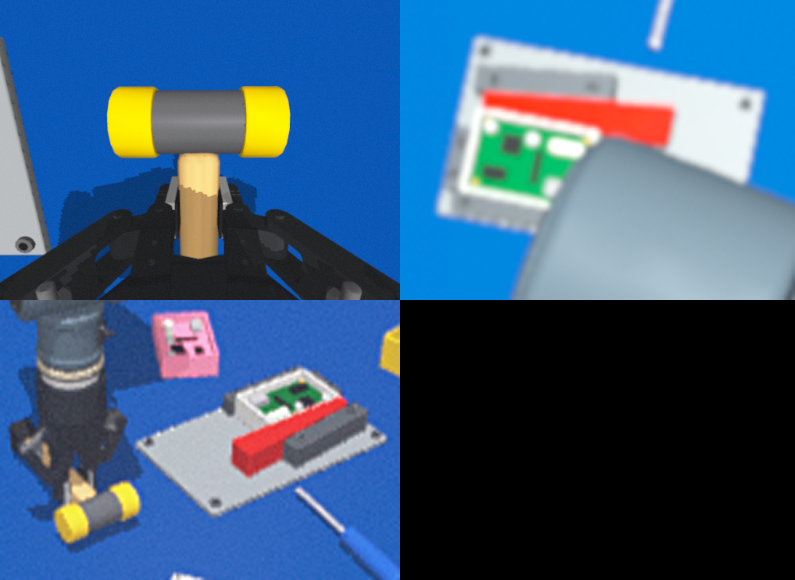

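The pictures show the wedge home between enclosure and cheek, top view (580,115), and the mallet straight in the grip at (198,120), clear of the plate. I'll lower and release it here.

Call:
move_arm(targets=[{"dx": 0,"dy": 0,"dz": -0.2,"rx": 0,"ry": 0,"rz": 0},{"dx": 0,"dy": 0,"dz": -0.2,"rx": 0,"ry": 0,"rz": 0},{"dx": 0,"dy": 0,"dz": -0.1,"rx": 0,"ry": 0,"rz": 0},{"dx": 0,"dy": 0,"dz": -0.04,"rx": 0,"ry": 0,"rz": 0},{"dx": 0,"dy": 0,"dz": 0,"rx": 0,"ry": 0,"rz": 0},{"dx": 0,"dy": 0,"dz": 0,"rx": 0,"ry": 0,"rz": 0},{"dx": 0,"dy": 0,"dz": 0,"rx": 0,"ry": 0,"rz": 0},{"dx": 0,"dy": 0,"dz": 0,"rx": 0,"ry": 0,"rz": 0},{"dx": 0,"dy": 0,"dz": 0,"rx": 0,"ry": 0,"rz": 0},{"dx": 0,"dy": 0,"dz": 0,"rx": 0,"ry": 0,"rz": 0}])

```text
t: 24.4
tcp_pos: [0.5021, -0.0679, 0.0062]
tool_rot: [0.996, -0.087, -0.0, -0.0]
force: [-1.9, 1.1, 4.3]
finger_gap: 0.258
gripper_force: 121.9
```

Call:
move_arm(targets=[{"dx": 0,"dy": 0,"dz": 0,"rx": 0,"ry": 0,"rz": 0},{"dx": 0,"dy": 0,"dz": 0,"rx": 0,"ry": 0,"rz": 0},{"dx": 0,"dy": 0,"dz": 0,"rx": 0,"ry": 0,"rz": 0},{"dx": 0,"dy": 0,"dz": 0,"rx": 0,"ry": 0,"rz": 0},{"dx": 0,"dy": 0,"dz": 0.4,"rx": 0,"ry": 0,"rz": 0},{"dx": 0,"dy": 0,"dz": 1,"rx": 0,"ry": 0,"rz": 0},{"dx": 0,"dy": 0,"dz": 1,"rx": 0,"ry": 0,"rz": 0},{"dx": 0,"dy": -1,"dz": 1,"rx": 0,"ry": 0,"rz": 0},{"dx": -0.5,"dy": -1,"dz": 1,"rx": 0,"ry": 0,"rz": 0},{"dx": -0.5,"dy": -1,"dz": 1,"rx": 0,"ry": 0,"rz": 0}], claw=65)

```text
t: 25.65
tcp_pos: [0.4771, -0.1436, 0.142]
tool_rot: [0.996, -0.087, 0.0, 0.0]
force: [-0.0, -0.2, 0.3]
finger_gap: 0.647
gripper_force: 0.0
```

Call:
move_arm(targets=[{"dx": -0.3,"dy": -1,"dz": 0,"rx": 0,"ry": 0,"rz": 0},{"dx": 0,"dy": -1,"dz": 0,"rx": 0,"ry": 0,"rz": 0},{"dx": 0,"dy": -1,"dz": 0,"rx": 0,"ry": 0,"rz": 0},{"dx": 0,"dy": -1,"dz": 0,"rx": 0,"ry": 0,"rz": 0},{"dx": 0,"dy": 0,"dz": 0,"rx": 0,"ry": 0,"rz": 0},{"dx": 0,"dy": 0,"dz": 0,"rx": 0,"ry": 0,"rz": 0},{"dx": 0,"dy": 0,"dz": 0,"rx": 0,"ry": 0,"rz": 0},{"dx": 0,"dy": 0,"dz": 0,"rx": 0,"ry": 0,"rz": 0},{"dx": 0,"dy": 0,"dz": 0,"rx": 0,"ry": 0,"rz": 0},{"dx": 0,"dy": 0,"dz": 0,"rx": 0,"ry": 0,"rz": 0}])

```text
t: 26.9
tcp_pos: [0.4699, -0.2428, 0.1405]
tool_rot: [0.996, -0.087, -0.0, -0.0]
force: [0.4, -0.5, 0.0]
finger_gap: 0.651
gripper_force: 0.0
```

```bash
python3 - <<'E'
from h import *
s=sensors.sense();print(s['t'],s['tcp_pos'],s['force'])
b=cams.snapshot('top');c=cams.snapshot('scene')[120:260,150:350];m=cams.camera_model('top')
cv2.imwrite('pics/s8.png',np.hstack([cv2.resize(c,(400,280),interpolation=cv2.INTER_CUBIC),cv2.resize(b[140:265,140:320],(400,280),interpolation=cv2.INTER_CUBIC)])[:,:,::-1])
H=hsv(b);h,ss,v=H[...,0],H[...,1],H[...,2]
red=((h<8)|(h>172))&(ss>150)&(v>90);red[:70]=0
for k in blobs(red)[:2]:
    q=cv2.approxPolyDP(k,2.5,True)[:,0];W=[ray(m,*p,.042)[:2]-[.5625,.1863] for p in q]
    print('red',[(np.round([.9849*a-.1733*d,.1733*a+.9849*d],4)).tolist() for a,d in W])
E
```

```text
26.9 [ 0.46993496 -0.24284644  0.14053152] [ 0.37110671 -0.46281402  0.04776311]
red [[0.027, 0.107], [0.0192, 0.1023], [0.016, -0.0545], [0.0371, -0.0587], [0.0465, -0.0481]]
red [[0.0861, -0.6586], [0.0525, -0.6331], [0.041, -0.6462]]
```

View pics/s8.png

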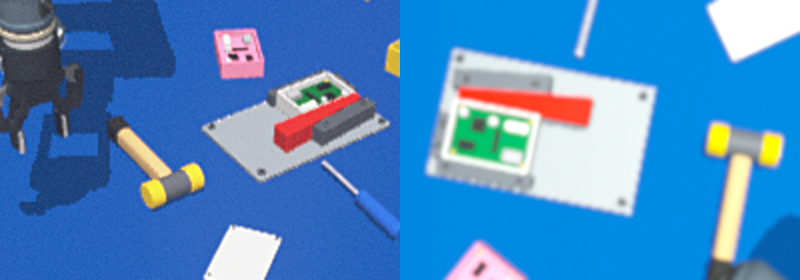

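The wedge is home, with the butt about 60 mm before the jig origin. The mallet lies flat on the bench, clear of the plate at top-view (742,145), and the bystanders are where they were. I'm handing the job in.

```bash
python3 -c "
from station import order
print(order.sign_off())"
```

```text
the job is handed in; nothing more can be done
None
```

The job is handed in after about 27 s of robot time: the wedge is tapped home and took a 31 N push without moving further, the enclosure is clamped against the fence, and the mallet lies flat on the bench clear of the jig; the hand-in gave no verdict.

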